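# Draw the power board from the card rack and hold it up for inspection

### The job

The power board, the one with the finned heat sink, needs looking over. Turn aside the swivel latch over its corner, draw the board straight up out of its slot by the pull tab, then tip it so that its component side faces obliquely upwards, at 45 degrees or flatter, and finish while still holding it so in the gripper, quite still, with the middle of the board at least 20 cm above the worktop. Leave the other two boards latched in their slots.

Things in the scene. Friction and masses are not known exactly. Their poses are not given: they have to be found in the camera images.
- power_board_tab (a point): Board to draw: it carries a finned aluminium heat sink (44 x 40, 28 deep) and two round capacitors. Point at half height of the free part of its black pull tab: grip here, across y. The tab is 46 long (x), 10 thick (y), stands 32 above the upper edge of the board, and wraps the upper 8 of the sheet; this point is 16 above that edge. z is up in the slot.
- power_board_middle (a point): Same board, same axes: centre of its green sheet, 51 mm below the tab point. Sheet 100 long (x), 70 high (z), 3 thick (y); y is the outward normal of the component side; all components stand on that side, from 14 mm below the upper edge down. About 0.15 kg. This point's height is what counts as raised.
- power_board: Same board, same axes; origin at the middle of its lower edge, 86 mm below the tab point.
- relay_board_middle (a point): Board of the same size and with the same tab, with a row of four black relay boxes (16 x 20, 15 deep): stays in place. Centre of its sheet, axes as above.
- control_board_middle (a point): Board of the same size and with the same tab, with flat chips and one small steel can only: stays in place. Centre of its sheet, axes as above.
- card_rack: Fixed grey sheet-metal card rack, 150 (x) x 204 (y), 80 high; origin under its centre. Three upright slots 72 apart along y; boards stand in end grooves with 1 mm play, on the base 10 above the worktop, upper edges level with the rack's top, length along rack x, component side to rack -y. They slide straight up and are free after 70. Latches at the -x end. mm.
- slot_left (a point): Middle of the left slot at the height of the rack's top (80 mm above the worktop); rack axes.
- latch_left (a joint): Swivel latch of the left slot, rad: 0 to 0.3 = its arm lies along the slot, over the corner of that slot's board, and blocks it; grows to 1.57 as it is turned anticlockwise seen from above, until its arm points to rack +y; the board is free from about 0.8. Light friction (0.02 N m), stays where it is left.
- latch_left_post (a point): Half height of the round upright post (9 mm diameter, top 12 mm above this point) on the arm of the left slot's latch, 22 mm from its pivot; the arm's upper face is 12 mm below this point. x points along the arm from pivot to post. The pivot is 62 mm from the slot's middle towards rack -x.
- slot_middle (a point): Middle of the middle slot at the height of the rack's top (80 mm above the worktop); rack axes.
- latch_middle (a joint): Swivel latch of the middle slot, rad: 0 to 0.3 = its arm lies along the slot, over the corner of that slot's board, and blocks it; grows to 1.57 as it is turned anticlockwise seen from above, until its arm points to rack +y; the board is free from about 0.8. Light friction (0.02 N m), stays where it is left.
- latch_middle_post (a point): Half height of the round upright post (9 mm diameter, top 12 mm above this point) on the arm of the middle slot's latch, 22 mm from its pivot; the arm's upper face is 12 mm below this point. x points along the arm from pivot to post. The pivot is 62 mm from the slot's middle towards rack -x.
- slot_right (a point): Middle of the right slot at the height of the rack's top (80 mm above the worktop); rack axes.
- latch_right (a joint): Swivel latch of the right slot, rad: 0 to 0.3 = its arm lies along the slot, over the corner of that slot's board, and blocks it; grows to 1.57 as it is turned anticlockwise seen from above, until its arm points to rack +y; the board is free from about 0.8. Light friction (0.02 N m), stays where it is left.
- latch_right_post (a point): Half height of the round upright post (9 mm diameter, top 12 mm above this point) on the arm of the right slot's latch, 22 mm from its pivot; the arm's upper face is 12 mm below this point. x points along the arm from pivot to post. The pivot is 62 mm from the slot's middle towards rack -x.
Not all that is in view belongs to the job. What is shaped like the part that bears control_board_middle but red is not meant.

How it is judged (in metres and radians):
On the way, in this order (a step that is already met when the one before it is completed fails the run):
1. the latch over the power board has been turned aside (at least 0.7 rad) while the board still stands in its slot (((horizontal distance between power_board_middle and slot_left below 0.03 m and value of joint latch_left above 0.7 rad) or (horizontal distance between power_board_middle and slot_middle below 0.03 m and value of joint latch_middle above 0.7 rad) or (horizontal distance between power_board_middle and slot_right below 0.03 m and value of joint latch_right above 0.7 rad))), for 0.1 s.
2. the power board has been drawn up out of the guides, still in the gripper (z of power_board in the frame of card_rack above 0.075 m and contact force between the fingers and power_board above 0.5 N), for 0.1 s.
At the end, for the whole second after the job is handed in: Power board held still by the gripper alone, off the rack, its middle over 190 mm above the worktop, the normal (+y) of its component side within 0.95 rad of straight up; the other two boards within 12 mm of their starts, in their slots, their latches under 0.6 rad (height (world z) of power_board_middle above 0.19 m and angle between power_board_middle's own y axis and vertical below 0.95 rad and contact force between the fingers and power_board above 0.5 N and contact force between power_board and card_rack below 0.1 N and linear speed of power_board below 0.03 m/s and angular speed of power_board below 0.3 rad/s and distance of each of relay_board_middle, control_board_middle from where it was at the start of the episode below 0.012 m and ((horizontal distance between relay_board_middle and slot_left below 0.03 m and value of joint latch_left below 0.6 rad) or (horizontal distance between relay_board_middle and slot_middle below 0.03 m and value of joint latch_middle below 0.6 rad) or (horizontal distance between relay_board_middle and slot_right below 0.03 m and value of joint latch_right below 0.6 rad)) and ((horizontal distance between control_board_middle and slot_left below 0.03 m and value of joint latch_left below 0.6 rad) or (horizontal distance between control_board_middle and slot_middle below 0.03 m and value of joint latch_middle below 0.6 rad) or (horizontal distance between control_board_middle and slot_right below 0.03 m and value of joint latch_right below 0.6 rad))); the arm keeps its last pose, push and grip.
It fails at once if a board that should stay has been pulled out of place (distance of any of relay_board_middle, control_board_middle from where it was at the start of the episode above 0.03 m).
It also fails if it takes over 45 s, if anything falls off the work surface, if the arm or the gripper's body presses on something with over 40 N, if the wrist force passes 120 N, or if a joint passes its speed limit or range.

### The arm

A 6-joint arm with a two-finger parallel gripper is mounted at the origin on a cart in front of the work surface, level with it; the furniture and walls round the work are solid. World frame = base frame: x ahead of the robot, y to its left, z up, the work surface at z = 0. Lengths are in m, angles in degrees, forces in N, time in s.
With the tool pointing down it reaches from about 0.325 to 0.85 m from the base axis. Payload 15.5 kg.
Tool frame: the origin (TCP) lies where the fingers leave the gripper's body, on its centre line; the fingertips stand manip.tips_ahead ahead of it and the grasp point (between the pads) lies 60 mm ahead of it (manip.tips_ahead is the distance from the TCP to the fingertips, in m); z points along the fingers, y is the line along which they close (so a half turn about z gives the same grasp; the last joint's range is limited). The gripper opens to 91 mm and grips with 3 to 60 N. Pads are 32 mm wide; open, the fingers measure 118 mm over their backs; the gripper's body (76 mm by 178 mm) begins 60 mm behind the grasp point.
Start: joints at [-68.669, 28.281, 77.091, -0, 74.628, -5.472], TCP at [0.282, -0.558, 0.292] pointing down, gripper open.
Joint ranges: [-166.48, 166.48], [-47.26, 123.95], [12.59, 153.08], [-70.14, 250.14], [6.76, 159.57], [-176.63, 176.63]. Speed limits (degrees/s): [108.29, 108.29, 147.25, 172.46, 172.46, 172.46].

### API

Orientations are given as [roll, pitch, yaw] about the fixed x, y, z axes, in that order (R = Rz(yaw) Ry(pitch) Rx(roll)).
In Python, from station import manip, solve_ik, eyes, ticket, nets gives the robot as it stands. The module is installed in compiled form; this text tells all that it offers. Calls block until the motion is done:
- manip.move_to(position, orientation): joint-space move of the TCP to a pose.
- manip.move_linear(position, orientation=None, v=0.15, stop_force=None): straight line of the TCP; orientation=None keeps the orientation; v is the mean speed in m/s. With stop_force (N) it stops when the force on the tool has changed by that much, and returns True; else False.
- manip.goto_joints(angles): joint-space move.
- manip.move_gripper(opening, newtons=None): finger opening in m; newtons is the grip in N (None keeps the last); returns when the fingers have stopped.
- manip.pause(seconds).
- solve_ik(position, orientation): joint angles nearest the present ones, or None.
- manip.get_obs(): the state.
- eyes.capture(name): name is "side" or "top"; returns a dict with "color" (480x640x3 uint8, red, green, blue), "vertical_fov" (degrees; the focal length in pixels is half the picture's height over the tangent of half this angle, whatever the lens; pixels are square), "cx", "cy" (the principal point, pixels), "eye" and "attitude" of the camera in the world. Camera axes: x right, y down, z forward; pixel columns grow to the right and rows downward; lengths in m; the calibration is good to about 2 mm. A picture is of the moment at which its call begins. There is no depth.
A pose or a line that the arm cannot do raises manip.PlanningError and nothing moves.
- ticket.hand_in(): hands the job in; it is judged then, once.
Trained networks look in a picture, given as the dict that the camera call returned (one of the last four; its "shot" number tells which), for a name from the list of things; names that differ only in an ending like _2 or _b are one class to them, and where a whole thing is asked for, a point or a joint stands for the part that bears it (a point fixed in the world has none). Each returns a list of dicts, best first, with "conf" (0 to 1); they miss things now and then, are a little off and sometimes report something else, mostly with a low value. They report only what shows in the picture. A call takes as long as a camera call. They do not tell look-alikes from the thing itself.
- nets.spot_in(picture, query): "uv" ([column, row] in pixels, amid what is visible of it).
The state is a dict: "t": time; "joints": joint angles; "qvel": joint speeds; "joint_torque": joint torques, N m; "position": TCP position; "eef_rot": TCP orientation; "ft_force": force on the tool from outside, world axes, zero at the start; "moment": the same for the moment, N m; "width": finger opening in m; "gripper_force": force on a finger pad.
Only numpy, scipy, OpenCV 4.12 (cv2) and the standard library are available. Lean on these libraries where they do the work, as an engineer would, in place of code of your own. Each camera call takes 0.05 s, during which the arm holds its last target. There are 200 camera calls.

## Working session

There is one attempt and no reset: what is moved stays moved. The work goes in short steps, each a Python script; the robot and the scene stay as the last script left them, time stands still between calls to the robot, and variables do not carry over. Pictures are saved under pics/ and viewed, at most 10 in all, crops included, and the job is handed in when it is done.

```bash
mkdir -p pics; cat > h.py <<'E'
import numpy as np, cv2
from scipy.spatial.transform import Rotation as R
from station import manip, solve_ik, eyes, ticket, nets
def cap(n):
    return eyes.capture(n)
def ray(p,uv):
    f=240/np.tan(np.radians(p["vertical_fov"])/2)
    d=np.array([(uv[0]-p["cx"])/f,(uv[1]-p["cy"])/f,1])
    return np.array(p["eye"]),rot(p)@d
def rot(p):
    a=np.array(p["attitude"],float)
    return a if a.shape==(3,3) else R.from_euler('xyz',a,degrees=True).as_matrix()
def atz(p,uv,z):
    e,d=ray(p,uv); return e+d*(z-e[2])/d[2]
def proj(p,X):
    f=240/np.tan(np.radians(p["vertical_fov"])/2)
    c=rot(p).T@(np.array(X)-np.array(p["eye"])); return f*c[:2]/c[2]+[p["cx"],p["cy"]]
def save(p,n): cv2.imwrite("pics/"+n,p["color"][:,:,::-1])
E
python3 - <<'E'
from h import *
for n in("top","side"):
    p=cap(n); save(p,n+"0.png")
    print(n,{k:v for k,v in p.items() if k!="color"})
    for q in["power_board_tab","power_board_middle","relay_board_middle","control_board_middle","card_rack","latch_left_post"]:
        print(q,[(np.round(d["uv"]).tolist(),round(d["conf"],2)) for d in nets.spot_in(p,q)][:5])
print(manip.tips_ahead, manip.get_obs())
E
```

```text
top {'vertical_fov': 47.47375432054134, 'cx': 321.1531999455277, 'cy': 230.3655956570416, 'eye': array([0.43207818, 0.04801415, 0.93737744]), 'attitude': array([-173.10460008,    2.62621453,  -90.88901275]), 'shot': 1}
power_board_tab [([311.0, 217.0], 0.88)]
power_board_middle [([311.0, 221.0], 0.84), ([321.0, 222.0], 0.42)]
relay_board_middle [([270.0, 203.0], 0.61)]
control_board_middle [([443.0, 274.0], 0.75), ([356.0, 229.0], 0.74)]
card_rack [([318.0, 224.0], 0.58)]
latch_left_post [([262.0, 235.0], 0.69)]
side {'vertical_fov': 47.284384237501556, 'cx': 315.21713003665536, 'cy': 257.4954421497313, 'eye': array([0.51445101, 0.84544272, 0.53003611]), 'attitude': array([-118.21555696,    0.18054618,  179.60216792]), 'shot': 2}
power_board_tab [([291.0, 286.0], 0.72), ([314.0, 287.0], 0.55)]
power_board_middle [([290.0, 285.0], 0.85)]
relay_board_middle [([270.0, 315.0], 0.66)]
control_board_middle [([268.0, 314.0], 0.7), ([336.0, 246.0], 0.67), ([302.0, 261.0], 0.66), ([295.0, 321.0], 0.45)]
card_rack [([297.0, 322.0], 0.92)]
latch_left_post [([300.0, 312.0], 0.77), ([289.0, 287.0], 0.69)]
0.0783 {'t': 0.7, 'joints': array([-6.86676972e+01,  2.82810913e+01,  7.70921427e+01, -9.49470555e-04,
        7.46289489e+01, -5.47278035e+00]), 'qvel': array([ 0.08825099,  0.00689908, -0.12078503,  0.05844257, -0.01452246,
        0.00260853]), 'joint_torque': array([-4.65145378e-03, -8.78544259e+01, -3.82202303e+01,  7.02867284e-02,
        4.44673479e-02, -5.71386624e-05]), 'position': array([ 0.28183308, -0.55783718,  0.29221214]), 'eef_rot': array([-1.79997740e+02,  7.03134519e-04,  2.68053348e+01]), 'ft_force': array([ 0.16914916,  0.04782236, -0.0736448 ]), 'moment': array([-0.03917577,  0.05825053, -0.04407282]), 'gripper_force': 0.0, 'width': 0.09127157480916342}
```

```bash
python3 - <<'E'
import cv2
a=cv2.imread("pics/top0.png");b=cv2.imread("pics/side0.png")
cv2.imwrite("pics/topc.png",cv2.resize(a[140:320,220:460],(800,600),interpolation=cv2.INTER_CUBIC))
E
```

```text
(no output)
```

View pics/topc.png

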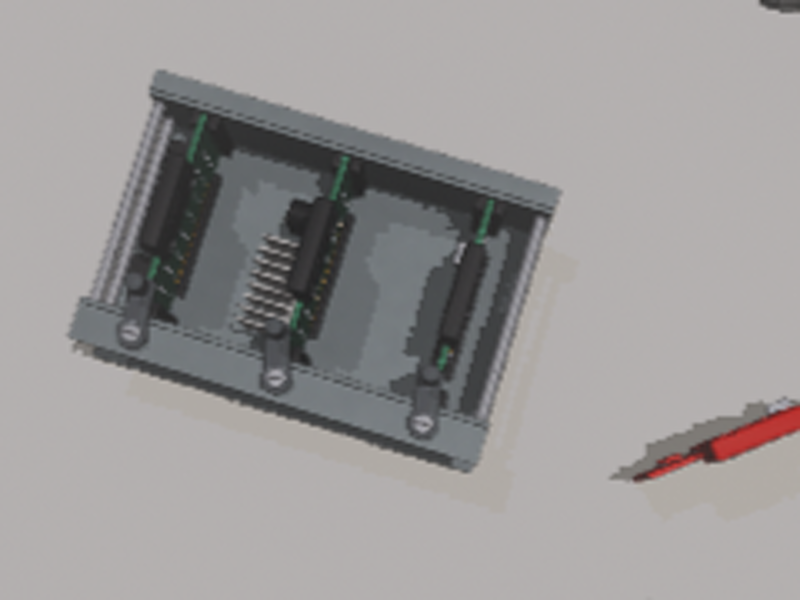

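View pics/side0.png

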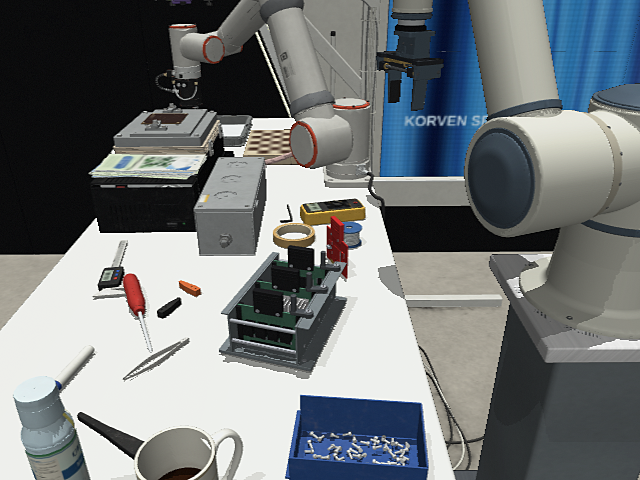

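View pics/top0.png

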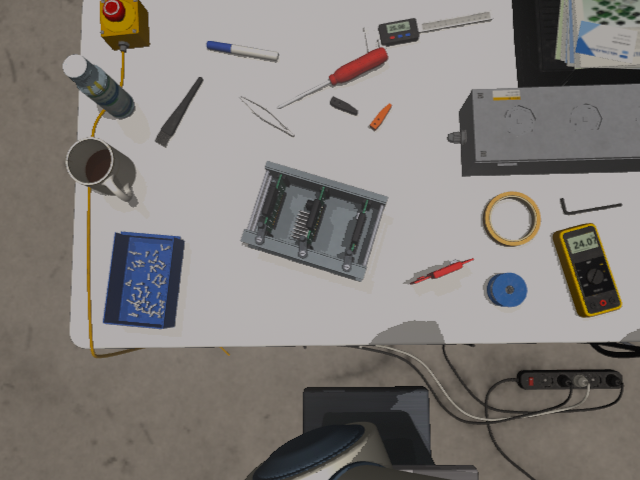

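The rack's three tabs, from left to right in the top view, are relay (270,203), power (311,217) and control (356,229). The middle one fits the power board: the enlarged crop shows silver fins and a round capacitor at its left. The red look-alike is lying outside the rack at (443,274). The latches are at the robot end. Next I fit the rack pose and check it with an overlay.

```bash
python3 - <<'E'
from h import *
from scipy.optimize import least_squares
T=cap("top");S=cap("side")
px=lambda c:np.array(c)/(800/240)+[220,140]-.35
# rack-frame points, top px
pts=[([-.062,.072,.087],(131,331)),([-.062,0,.087],(275,378)),([-.062,-.072,.087],(423,424)),
 ([.075,.102,.08],(157,70)),([.075,-.102,.08],(561,190))]
P=[(T,x,px(c)) for x,c in pts]
for q,y in(("power_board_tab",0),):
    P.append((T,[0,0,.112],px((320,247))))
def w(r,X): c,s=np.cos(r[2]),np.sin(r[2]); return [r[0]+c*X[0]-s*X[1],r[1]+s*X[0]+c*X[1],X[2]]
f=lambda r:np.concatenate([proj(p,w(r,X))-u for p,X,u in P])
s=least_squares(f,[.47,.06,-.3]);r=s.x
print(r,np.degrees(r[2]),np.round(f(r).reshape(-1,2),1).tolist())
np.save("r.npy",r)
out=[]
for p,(x0,y0,W,H) in((T,(230,150,180,150)),(S,(210,225,160,160))):
    k=4;im=cv2.resize(p["color"][y0:y0+H,x0:x0+W,::-1],None,fx=k,fy=k,interpolation=cv2.INTER_CUBIC)
    def pt(X): u=(proj(p,w(r,X))-[x0,y0]+.5)*k; return tuple(int(v) for v in u)
    c=[[-.075,-.102],[.075,-.102],[.075,.102],[-.075,.102]]
    for z in(0,.08): cv2.polylines(im,[np.array([pt(a+[z]) for a in c])],True,(0,0,255),1)
    for y in(-.072,0,.072):
        b=[[-.023,y,.08],[.023,y,.08],[.023,y,.112],[-.023,y,.112]]
        cv2.polylines(im,[np.array([pt(a) for a in b])],True,(0,255,255),1)
        cv2.line(im,pt([-.04,y,.086]),pt([-.04,y,.11]),(255,0,255),1)
    out.append(cv2.resize(im,(400,400*H//W)))
h=max(o.shape[0] for o in out)
cv2.imwrite("pics/ov.png",np.hstack([cv2.copyMakeBorder(o,0,h-o.shape[0],0,0,0) for o in out]))
E
```

```text
[ 0.55597129  0.09626496 -0.32276227] -18.492915635856644 [[-0.3, 2.6], [-0.1, 2.1], [-0.5, 2.1], [1.7, -4.7], [1.8, -4.2], [-2.5, 1.6]]
```

View pics/ov.png

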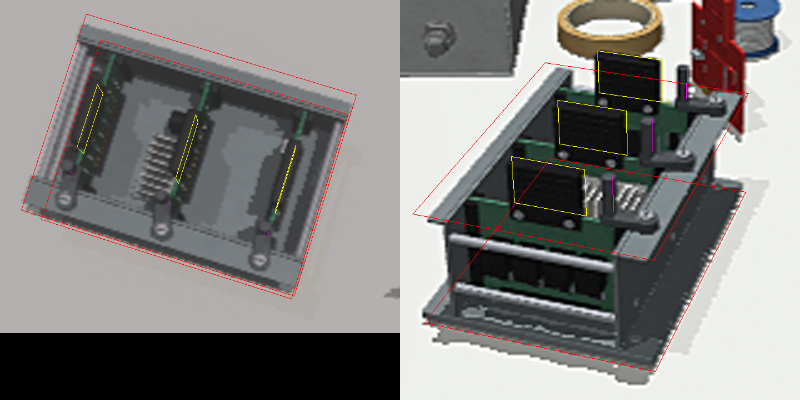

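```bash
python3 - <<'E'
from h import *
from scipy.optimize import least_squares
T=cap("top");S=cap("side")
px=lambda c:np.array(c)/(800/240)+[220,140]-.35
sx=lambda c:np.array([(c[0]-400)/2.5+210,c[1]/2.5+225])-.3
Y=(.072,0,-.072)
def w(r,X): c,s=np.cos(r[2]),np.sin(r[2]); return [r[0]+c*X[0]-s*X[1],r[1]+s*X[0]+c*X[1],X[2]]
def f(r,full=False):
    zp=r[3];P=[]
    for y,a,b in zip(Y,((131,331),(275,378),(423,424)),((648,213),(683,155),(716,104))):
        P+=[(T,[-.062,y,zp],px(a)),(S,[-.062,y,zp],sx(b))]
    for y,a,b in zip(Y,((513,160),(558,103),(598,55)),((585,170),(627,110),(661,62))):
        P+=[(S,[.023,y,.112],sx(a)),(S,[-.023,y,.112],sx(b))]
    for y,a in zip(Y,((165,205),(318,247),(463,293))): P+=[(T,[0,y,.112],px(a))]
    return np.concatenate([proj(p,w(r,X))-u for p,X,u in P])
s=least_squares(f,[.55,.09,-.3,.087],x_scale=[.1,.1,.1,.01],loss='soft_l1');r=s.x
print(r,np.degrees(r[2]),np.round(f(r).reshape(-1,2),1).tolist())
np.save("r.npy",r)
# posts: two-ray triangulation
for y,a,b in zip(Y,((136,282),(276,330),(431,374)),((609,180),(648,120),(683,68))):
    g=lambda X:np.r_[proj(T,X)-px(a),proj(S,X)-sx(b)]
    q=least_squares(g,[.5,.1,.1]);X=q.x;c,sn=np.cos(r[2]),np.sin(r[2])
    d=X[:2]-r[:2];print("post top rack",c*d[0]+sn*d[1],-sn*d[0]+c*d[1],X[2],q.cost)
E
```

```text
[ 0.55703649  0.09607764 -0.31739896  0.08722318] -18.18562109996003 [[-0.1, 2.2], [-0.2, 1.2], [0.2, 1.5], [0.4, -0.3], [-0.1, 1.3], [-0.1, -1.3], [-1.3, -1.5], [-0.8, -0.5], [-1.1, -1.4], [-1.1, 0.1], [-1.2, -1.9], [-0.4, -0.9], [-0.4, 0.1], [-1.8, 0.9], [-0.2, 0.7]]
post top rack -0.038450653658685385 0.07360703614321112 0.10837448915129315 0.38908960018101657
post top rack -0.040041204597837644 0.004828898272352196 0.11066340304603352 0.0038155167435808264
post top rack -0.03909200660624512 -0.06898838130922832 0.10984950211601277 0.25294148139304534
```

```bash
cat >> h.py <<'E'
r=np.load("r.npy"); yaw=np.degrees(r[2])
def W(x,y,z):
    c,s=np.cos(r[2]),np.sin(r[2]); return np.array([r[0]+c*x-s*y,r[1]+s*x+c*y,z])
def tip(a,yw=None):
    # tool down, aligned with rack, then rotated by a deg about rack x
    Rk=R.from_euler('z',yaw,degrees=True)
    return (Rk*R.from_euler('x',a,degrees=True)*R.from_euler('x',180,degrees=True)*R.from_euler('z',FL,degrees=True)).as_euler('xyz',degrees=True)
FL=0
E
python3 - <<'E'
import h;from h import *
for fl in(0,180):
    h.FL=fl
    print(fl,"down",np.round(solve_ik(W(0,0,.16),tip(0)),0))
    for a in(35,50,60):
        for q in([0,0],[0,-.1],[-.1,-.1],[-.1,0]):
            g=W(*q,.36);Rm=R.from_euler('xyz',tip(a),degrees=True)
            j=solve_ik(g-.06*Rm.as_matrix()[:,2],tip(a));print(a,q,None if j is None else np.round(j,0))
E
```

```text
0 down [  4.  33.  94.  -0.  53. 112.]
35 [0, 0] [-17.  15.  88.  36.  79.  84.]
35 [0, -0.1] [-28.  14.  89.  35.  85.  75.]
35 [-0.1, -0.1] [-31.   5. 100.  34.  84.  71.]
35 [-0.1, 0] [-16.   6.  99.  36.  76.  83.]
50 [0, 0] [-24.  18.  94.  51.  81.  70.]
50 [0, -0.1] [-35.  18.  93.  47.  89.  63.]
50 [-0.1, -0.1] [-39.  10. 105.  46.  89.  58.]
50 [-0.1, 0] [-25.   9. 106.  51.  79.  66.]
60 [0, 0] [-28.  21.  97.  59.  84.  61.]
60 [0, -0.1] [-39.  22.  95.  54.  92.  56.]
60 [-0.1, -0.1] [-44.  15. 108.  51.  93.  50.]
60 [-0.1, 0] [-30.  13. 110.  59.  83.  55.]
180 down [  4.  33.  94.  -0.  53. -68.]
35 [0, 0] [-17.  15.  88.  36.  79. -96.]
35 [0, -0.1] [ -28.   14.   89.   35.   85. -105.]
35 [-0.1, -0.1] [ -31.    5.  100.   34.   84. -109.]
35 [-0.1, 0] [-16.   6.  99.  36.  76. -97.]
50 [0, 0] [ -24.   18.   94.   51.   81. -110.]
50 [0, -0.1] [ -35.   18.   93.   47.   89. -117.]
50 [-0.1, -0.1] [ -39.   10.  105.   46.   89. -122.]
50 [-0.1, 0] [ -25.    9.  106.   51.   79. -114.]
60 [0, 0] [ -28.   21.   97.   59.   84. -119.]
60 [0, -0.1] [ -39.   22.   95.   54.   92. -124.]
60 [-0.1, -0.1] [ -44.   15.  108.   51.   93. -130.]
60 [-0.1, 0] [ -30.   13.  110.   59.   83. -125.]
```

```bash
sed -i 's/^FL=0/FL=180/' h.py; python3 - <<'E'
from h import *
o=tip(0)
manip.move_gripper(0.0,20)
manip.move_to(W(-.052,-.03,.24),o)
print(manip.move_linear(W(-.052,-.03,.169),v=.1,stop_force=8))
print(manip.move_linear(W(-.052,.004,.169),v=.06,stop_force=15),manip.get_obs()["ft_force"],manip.get_obs()["position"]-W(-.052,.004,.169))
manip.move_linear(W(-.052,-.012,.169),v=.1)
manip.move_linear(W(-.052,-.012,.26),v=.2)
manip.move_to(W(-.05,-.15,.30),o)
p=cap("top"); im=p["color"][150:300,230:410,::-1];a=cv2.resize(im,(400,333),interpolation=cv2.INTER_CUBIC)
p=cap("side"); im=p["color"][225:385,210:370,::-1];b=cv2.resize(im,(400,400),interpolation=cv2.INTER_CUBIC)
cv2.imwrite("pics/l.png",np.hstack([cv2.copyMakeBorder(a,0,67,0,0,0),b])); print(manip.get_obs()["t"])
E
```

```text
False
False [-2.97320921 -1.29834019  0.40556124] [-0.0002639   0.00062481 -0.00015869]
7.9
```

View pics/l.png

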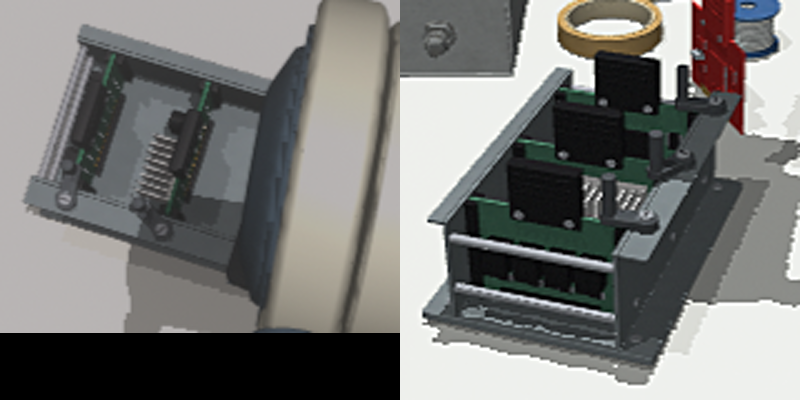

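```bash
python3 - <<'E'
from h import *
o=tip(0)
manip.move_to(W(-.054,-.012,.22),o)
manip.move_linear(W(-.054,-.012,.169),v=.15)
print(manip.move_linear(W(-.054,.0062,.169),v=.06,stop_force=12))
manip.move_linear(W(-.054,-.006,.169),v=.1)
manip.move_linear(W(-.054,-.006,.23),v=.2)
manip.move_gripper(.05,20)
manip.move_to(W(0,0,.22),o)
print(manip.move_linear(W(0,0,.159),v=.1,stop_force=8))
manip.move_gripper(0,35)
ob=manip.get_obs();print(ob["width"],ob["gripper_force"],ob["ft_force"],ob["t"])
b=ob["position"]
print(manip.move_linear(b+[0,0,.02],v=.05,stop_force=20)); ob=manip.get_obs();print(ob["width"],ob["ft_force"],ob["position"]-b)
E
```

```text
True
False
0.009819852037991728 34.999955892562866 [-0.31831839  0.97048302  2.37612855] 12.8083
False
0.009672317818991262 [ 0.09027985 -0.04668387 -2.13951271] [3.82352482e-05 5.04675395e-06 2.02338306e-02]
```

```bash
python3 - <<'E'
from h import *
b=manip.get_obs()["position"]
print(manip.move_linear(b+[0,0,.11],v=.08,stop_force=15)); ob=manip.get_obs();print(ob["width"],ob["ft_force"],ob["t"],ob["position"]-b)
p=cap("side"); cv2.imwrite("pics/s2.png",cv2.resize(p["color"][150:390,200:440,::-1],(600,600),interpolation=cv2.INTER_CUBIC))
E
```

```text
False
0.009916577668003319 [-0.10893453 -0.28261257 -1.19511579] 14.8833 [-1.81044085e-04 -1.14869530e-05  1.09497863e-01]
```

View pics/s2.png

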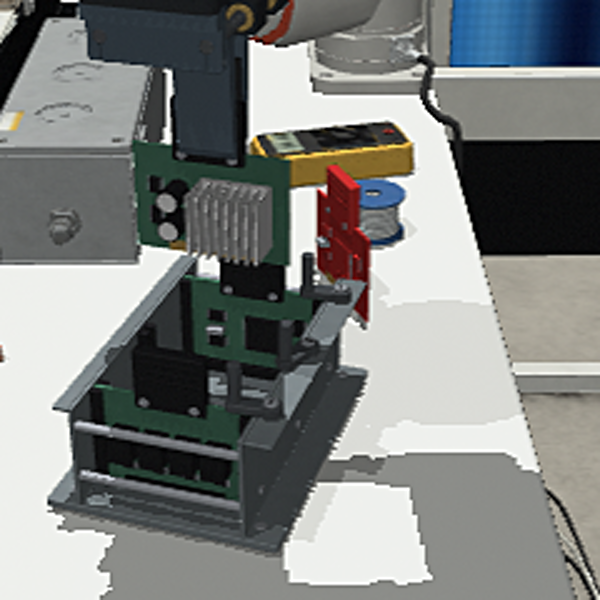

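The board hangs clear of the rack, with its heat sink at (230,220) and capacitors at (167,205) facing the side camera, i.e. rack +y. The text says -y, but the picture decides, so I tip that side up. The other two boards are still latched.

```bash
python3 - <<'E'
from h import *
b=manip.get_obs()["position"]
manip.move_linear(b+[0,0,.09],v=.15)
g=W(0,-.03,.38)
for a in(30,58):
    Rm=R.from_euler('xyz',tip(a),degrees=True).as_matrix()
    manip.move_linear(g-.06*Rm[:,2],tip(a),v=.06)
manip.pause(.7)
ob=manip.get_obs();print(ob["width"],ob["gripper_force"],ob["ft_force"],ob["t"],abs(ob["qvel"]).max(),ob["position"],g-.06*Rm[:,2])
p=cap("side"); cv2.imwrite("pics/s3.png",cv2.resize(p["color"][90:390,200:500,::-1],(600,600),interpolation=cv2.INTER_CUBIC))
E
```

```text
0.010069193549744082 34.99949634075165 [-0.02337643  0.05907846 -1.68878932] 18.5083 0.08203402496691257 [0.53179747 0.01920135 0.41178634] [0.53179323 0.01923482 0.41179516]
```

View pics/s3.png

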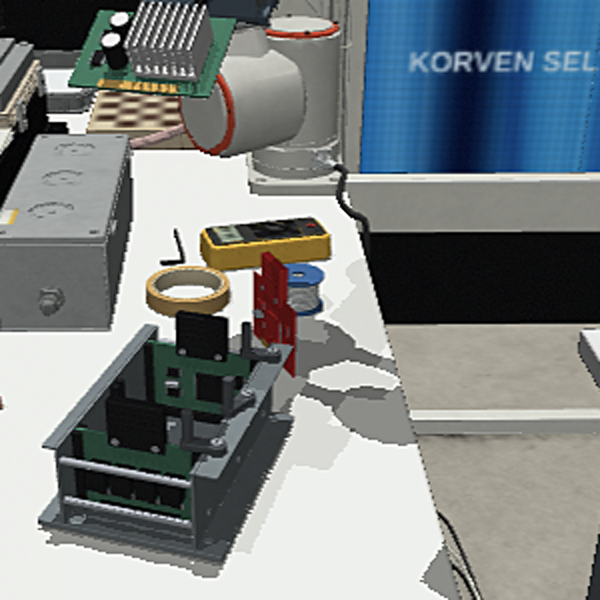

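The board is at the top of the crop (150,50), component side up and tilted 58° from its upright position, so its normal is about 32° from vertical. It is held firmly, and the other two boards are still latched.

```bash
python3 -c "
from station import ticket
print(ticket.hand_in())"
```

```text
the job is handed in; nothing more can be done
None
```

I turned the power board's latch aside and drew the board out; the job is handed in with the gripper holding it still, component side up (normal about 32° from vertical), its middle about 35 cm up, and the other two boards latched in place. The heat-sink side faced rack +y, not -y as your text says, and I went by the pictures; the hand-in gave no verdict.

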